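Take the cover off the gear housing and stand it in the rack

ROBOT

A 6-joint arm with a two-finger parallel gripper is mounted at the origin on a cart in front of the work surface, level with it; the furniture and walls round the work are solid. World frame = base frame: x ahead of the robot, y to its left, z up, the work surface at z = 0. Lengths are in mm, angles in rad, forces in N, time in s.
With the tool pointing down it reaches from about 275 to 750 mm from the base axis. Payload 10.2 kg.
Tool frame: the origin (TCP) lies midway between the tips of the shut fingers; the grasp point (between the pads) lies 19 mm behind it; z points along the fingers, y is the line along which they close (so a half turn about z gives the same grasp; the last joint's range is limited). The gripper opens to 85 mm and grips with 20 to 120 N. Pads are 22 mm wide; open, the fingers measure 114 mm over their backs; the gripper's body (76 mm by 85 mm) begins 54 mm behind the grasp point. The pads swing forward as they close: fully open they stand 13 mm farther back than shut.
Start: joints at [0.891, 0.313, 1.498, -0, 1.331, -0.223], TCP at [231.579, 471.171, 231.294] pointing down, gripper open.
Joint ranges: [-2.94, 2.94], [-0.97, 2.17], [0.19, 2.56], [-1.23, 4.37], [0.02, 3.11], [-2.88, 2.88]. Speed limits (rad/s): [2.39, 2.39, 3.01, 3.14, 3.14, 3.14].

INTERFACE

Orientations are given as a unit quaternion [w, x, y, z].
In Python, from rig import sense, capture, finish_job, find_in, place_of gives the robot as it stands. The module is installed in compiled form; this text tells all that it offers.
- The arm moves only by the shell command python3 -m jog 'ROWS' [FORCE]. ROWS is JSON, a list of rows, each an object of numbers: "tx", "ty", "tz": the shift along the tool's x, y, z in mm; "ax", "ay", "az": the turn, a rotation vector about the tool's x, y, z in rad; "jaw": the closure, from -1 (fully open) to 1 (shut), so that 0 is half open. In form: [{"tx": .., "ty": .., "tz": .., "ax": .., "ay": .., "az": .., "jaw": ..}, ...]. A call has 1 to 5 rows; each row shifts and turns the commanded pose from where the row before left it, along the tool's axes as they then stand; what a row does not reach is not made up. A row lasts 1/8 s, in which the tool goes at most 62.5 mm and 10.7 degrees, less where a joint would pass 70% of its speed; a pose out of reach is approached as far as the arm can. A call with a gripper value outside its range is refused whole. The fingers move at their own pace and stop on an object; FORCE is the grip in N (left out, the last holds). Time passes only in rows, so rows that do not move let the fingers close. It gives the time, the measured TCP pose, the force, the opening and the grip force at its end, in the units of the state.
- sense(): the state, without advancing time (a new reading comes with each control period).
- capture(name): name is "scene" or "top" or "wrist"; returns a dict with "color" (400x640x3 uint8, red, green, blue), "depth" (400x640 float32, mm along the optical axis (not along the pixel's ray), 0 where there is no reading), "fx", "fy", "cx", "cy" (pixels), "camera_from_world" (4x4, takes a point from world to camera coordinates); the wrist camera has in their place "mount" (4x4, takes a point from camera to tool coordinates, whose origin is the TCP and whose axes are the flange's). Camera axes: x right, y up, looking along -z (the intrinsics and any distortion apply to the point x, -y, -z); pixel columns grow to the right and rows downward; lengths in mm; the calibration is good to about 2 mm. A picture is of the moment at which its call begins: read the wrist's pose just before it.
- finish_job(): hands the job in; it is judged then, once.
Trained networks look in the newest picture that a camera, given by its name, has taken for a name from the list of things; names that differ only in an ending like _2 or _b are one class to them, and where a whole thing is asked for, a point or a joint stands for the part that bears it (a point fixed in the world has none). Each returns a list of dicts, best first, with "conf" (0 to 1); they miss things now and then, are a little off and sometimes report something else, mostly with a low value. They report only what shows in the picture. A call takes as long as a camera call. They do not tell look-alikes from the thing itself.
- find_in(query, camera): "centre" ([column, row] in pixels, amid what is visible of it).
- place_of(query, camera): "centre" ([column, row] in pixels: a listed point, or the origin of a listed thing).
The state is a dict: "time_s": time; "joints": joint angles; "dq": joint speeds; "tau": joint torques, N m; "eef_pos": TCP position; "ee_rot": TCP orientation; "force": force on the tool from outside, world axes, zero at the start; "wrist_torque": the same for the moment, N m; "grip_width": opening from 0.0 (shut) to 1.0 (fully open); "grip_force": force on a finger pad.
Only numpy, scipy, OpenCV 4.12 (cv2) and the standard library are available. Lean on these libraries where they do the work, as an engineer would, in place of code of your own. Each camera call takes 0.05 s, during which the arm holds its last target. There are 200 camera calls.

TASK

Lift the loose metal cover out of the blue gear housing by its red handle and lay it flat on the black rubber mat, handle up, letting go of it there. Then take it again another way and stand it on end in the yellow rack, leaning against the two slats with its handle facing outward, set down by hand and not dropped. Leave the loose oil filter, pulley, tape measure and blue tin where they stand on the bench.

Things in the scene. Friction and masses are not known exactly. Their poses are not given: they have to be found in the camera images.
- cover: Loose bare aluminium cover, 0.3 kg: an upturned box 104 (own x) x 64 (own y) x 34 mm (own z), open below, 5 mm walls, red D handle on top. Origin: centre of its open underside; z up through the handle. Handle: along own x, 52 mm long, 14 wide, bar 48 to 60 mm above the underside. Its flat long sides, 64 mm apart, can be gripped once it is out of the housing. Its ends are alike.
- cover_mid (a point): Centre of the cover's box, 17 mm above its underside.
- cover_grip (a point): Middle of the bar of the cover's red handle, 54 mm above the underside.
- housing: Blue gear housing, fixed, 148 (own x) x 108 mm (feet 128), rim 58 mm high, a shaft stub to 111 mm out at own +x. Origin: centre of its foot, z up. Well in its top 108 (own x) x 68 mm (own y); the cover rests in it on a ledge 22 mm above the bench, own x alike, 2 mm play all round, top plate 2 mm below the rim, so only the handle stands out; it must rise 36 mm straight up to clear.
- mat: Black rubber mat, fixed, 170 (own x) x 150 (own y) x 4 mm thick. Origin: centre of its underside on the bench, z up.
- rack: Yellow rack on a dark base 130 x 110 mm, fixed. Origin: centre of its foot, z up; the open front faces own -x. Its bay is tilted back by 20 degrees (0.349 rad): a floor that slopes down to the back and, square to it, two slats (52 mm wide together, 97 mm long). Floor 46 mm deep from lip (10 mm high) to slats, 74 mm wide between cheeks 16 mm high.
- rack_seat (a point): Where cover_mid lies when the cover is home: 52 mm up from the bay's floor, 17 mm before the slats (in the tilted bay), midway between the cheeks. The cover stands on a short end, own y along the rack's y, open side against the slats, handle towards the rack's own -x and 20 degrees upward.
- oil_filter: Bystander: black and orange oil filter, upright cylinder 73 mm across, 84 mm high; origin at the centre of its underside.
- pulley: Bystander: grey metal pulley lying flat, 79 mm across, 32 mm high; origin at the centre of its underside.
- tape_measure: Bystander: yellow tape measure, 35 x 75 x 67 mm high; origin at the centre of its underside.
- tin_open: Bystander: open blue tin, 66 mm across, 45 mm high; origin at the centre of its underside.
There are look-alikes about, which are no part of the job. Leave any pink or turquoise look-alike of the cover alone.

How it is judged:
By the outcome, as a careful person would: the job done as asked, in the order asked, and still so for the second after the job is handed in, with the robot touching nothing.
It also fails if it takes over 58 s, if anything falls off the work surface, if the arm or the gripper's body presses on something with over 40 N, if the wrist force passes 120 N, or if a joint passes its speed limit or range.

## Working session

There is one attempt and no reset: what is moved stays moved. The work goes in short steps, Python scripts to look and compute and a shell command to move; the robot and the scene stay as the last step left them, time stands still between calls to the robot, and variables do not carry over. Pictures are saved under pics/ and viewed, at most 10 in all, crops included, and the job is handed in when it is done.

```bash
mkdir -p pics; cat > h.py <<'E'
import numpy as np, cv2
from rig import *
from scipy.spatial.transform import Rotation as R
def T_wc(c,s=None):
    if 'camera_from_world' in c: return np.linalg.inv(np.array(c['camera_from_world']))
    s=s or sense(); T=np.eye(4); q=s['ee_rot']; T[:3,:3]=R.from_quat([q[1],q[2],q[3],q[0]]).as_matrix(); T[:3,3]=s['eef_pos']
    return T@np.array(c['mount'])
def cloud(c,T):
    v,u=np.mgrid[0:400,0:640]; d=c['depth']
    P=np.stack([(u-c['cx'])/c['fx']*d,-(v-c['cy'])/c['fy']*d,-d,np.ones_like(d)],-1)
    W=(P@T.T)[...,:3]; W[d<=0]=np.nan; return W
def look(name):
    s=sense(); c=capture(name); return c,cloud(c,T_wc(c,s))
def ray(c,T,px,z):
    u,v=px; d=T[:3,:3]@np.array([(u-c['cx'])/c['fx'],-(v-c['cy'])/c['fy'],-1]); o=T[:3,3]
    return o+d*(z-o[2])/d[2]
E
python3 - <<'E'
from h import *
np.set_printoptions(precision=1,suppress=True)
print(sense())
for n in ['top','scene']:
    c,W=look(n); T=T_wc(c); cv2.imwrite(f'pics/{n}.png',c['color'][...,::-1]); np.save(n+'.npy',W)
    print([k for k in c], c['color'].shape,T[:3,3])
    for q,z in [('cover',22),('cover_grip',76),('housing',0),('mat',0),('rack',0),('rack_seat',70),('oil_filter',0),('pulley',0),('tape_measure',0),('tin_open',0)]:
        print(n,q,[(np.round(d['centre']),round(d['conf'],2),ray(c,T,d['centre'],z)[:2]) for d in place_of(q,n)[:3]])
E
```

```text
{'time_s': 0.0, 'joints': array([ 0.9,  0.3,  1.5,  0. ,  1.3, -0.2]), 'dq': array([ 0., -0., -0., -0.,  0., -0.]), 'tau': array([  0. , -41.2, -26. ,  -0. ,   0. ,   0. ]), 'eef_pos': array([231.4, 471. , 230.7]), 'ee_rot': array([-0. ,  0.2,  1. , -0. ]), 'force': array([-0.2, -0.2, -0.4]), 'wrist_torque': array([-0. ,  0.1,  0. ]), 'grip_force': 0.0, 'grip_width': 1.003565659251264}
['color', 'depth', 'fx', 'fy', 'cx', 'cy', 'camera_from_world'] (400, 640, 3) [ 365.9   98.  1727.1]
top cover [(array([361., 176.]), 0.95, array([665.7, -10.5])), (array([399., 218.]), 0.87, array([ 520.7, -130.5])), (array([417., 158.]), 0.58, array([ 722. , -201.8]))]
top cover_grip [(array([420., 150.]), 0.77, array([ 736. , -202.1])), (array([362., 176.]), 0.65, array([658. , -11.4])), (array([402., 222.]), 0.57, array([ 503.3, -134.2]))]
top housing [(array([397., 224.]), 0.72, array([ 501.7, -126.8]))]
top mat [(array([306., 212.]), 0.95, array([551.4, 176.6]))]
top rack [(array([241., 233.]), 0.98, array([489.5, 400.2]))]
top rack_seat [(array([237., 229.]), 0.83, array([497.2, 401.2]))]
top oi
[... 505 characters left out ...]
 0.62, array([ 712.1, -205. ]))]
scene cover_grip [(array([461., 268.]), 0.8, array([ 706.1, -213. ])), (array([367., 283.]), 0.69, array([ 509.9, -132.5])), (array([384., 231.]), 0.66, array([655.6, -21.7]))]
scene housing [(array([363., 310.]), 0.88, array([ 503.5, -134.9]))]
scene mat [(array([302., 230.]), 0.59, array([544.8, 177.4]))]
scene rack [(array([252., 201.]), 0.78, array([492.9, 383. ]))]
scene rack_seat [(array([247., 172.]), 0.82, array([508.4, 435.2]))]
scene oil_filter [(array([429., 240.]), 0.57, array([803.6, -50.3]))]
scene pulley [(array([394., 214.]), 0.78, array([806.4,  89.4]))]
scene tape_measure [(array([235., 242.]), 0.49, array([369.8, 231.4]))]
scene tin_open []
```

View pics/top.png

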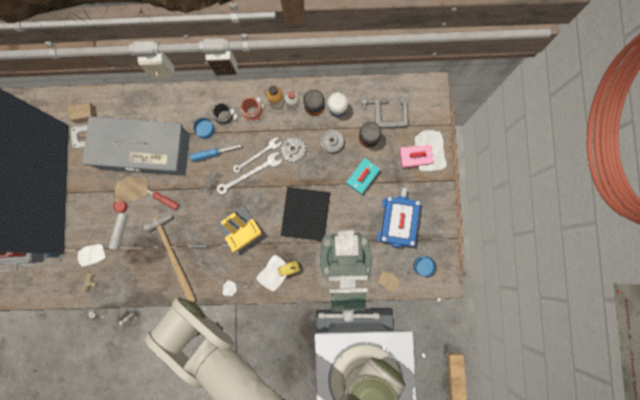

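View pics/scene.png

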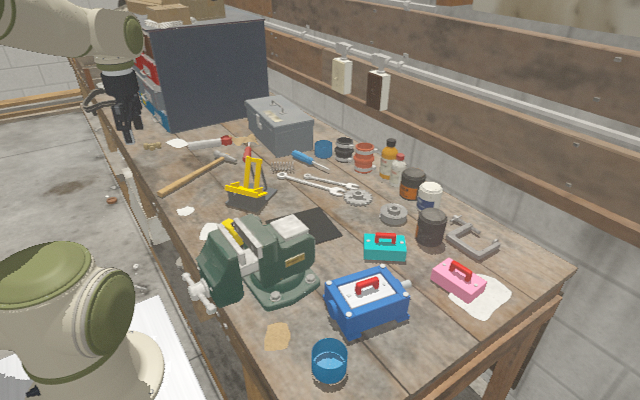

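The top view shows the bare cover in the blue housing (402,222), with the stub pointing up in the image. The mat is at (306,213), the rack at (241,233), the vise at (345,255), and the turquoise and pink decoys at (363,176) and (417,157). In the scene view the rack's slats rise at (250,175).

```bash
python3 - <<'E'
from h import *
np.set_printoptions(precision=1,suppress=True)
def rect(P): 
    (c,wh,a)=cv2.minAreaRect(P[:,:2].astype(np.float32)); return np.round(c,1),np.round(wh,1),round(a,1)
for n in ['top','scene']:
    im=cv2.imread(f'pics/{n}.png'); hsv=cv2.cvtColor(im,cv2.COLOR_BGR2HSV).astype(int); W=np.load(n+'.npy')
    H,S,V=hsv[...,0],hsv[...,1],hsv[...,2]
    near=lambda x,y,r:(np.hypot(W[...,0]-x,W[...,1]-y)<r)
    m=near(505,-130,120)&(H>100)&(H<125)&(S>120)
    print(n,'blue',rect(W[m&(W[...,2]>45)]),m.sum())
    m=near(505,-130,60)&((H<8)|(H>172))&(S>130); print('red',rect(W[m]),W[m].mean(0),m.sum())
    m=near(548,177,140)&(V<50)&(W[...,2]<15); print('mat',rect(W[m]),m.sum())
    m=near(495,400,130)&(H>18)&(H<35)&(S>140)&(V>100)
    P=W[m]; print('rack',len(P),np.nanmin(P,0),np.nanmax(P,0))
    for lo in range(0,130,15):
        Q=P[(P[:,2]>=lo)&(P[:,2]<lo+15)]
        if len(Q): print(lo,len(Q),Q.mean(0),Q.min(0),Q.max(0))
    if n=='top': a=im[190:270,200:290]
    else: a=im[130:220,200:290]
    cv2.imwrite(f'pics/r_{n}.png',cv2.resize(a,None,fx=4,fy=4,interpolation=cv2.INTER_CUBIC))
a=cv2.imread('pics/r_top.png');b=cv2.imread('pics/r_scene.png'); h=320
cv2.imwrite('pics/r.png',np.hstack([a[:h],b[:h]]))
E
```

```text
top blue (array([ 506.6, -129.4]), array([108.1, 161.3]), 79.8) 714
red (array([ 507.3, -130.9]), array([ 8.2, 42.4]), 82.0) [ 508.3 -130.7   81.7] 37
mat (array([545.9, 181.2]), array([137., 155.]), 81.1) 95
rack 476 [425.9 326.2  -1.5] [548.4 438.3 129. ]
0 9 [511.3 350.3   7.8] [492.8 334.1   2.2] [548.4 413.7  12.9]
15 17 [499.5 395.4  27.8] [460.9 357.5  21.9] [525.  438.3  29.7]
30 128 [488.7 385.5  38.9] [443.  332.9  30.5] [524.1 437.2  45. ]
45 170 [469.6 380.7  52.2] [426.2 327.1  45.1] [517.  434.2  59.8]
60 71 [471.3 377.   63.6] [425.9 326.2  60. ] [518.7 424.9  73.6]
75 15 [510.3 406.3  82.1] [496.7 388.6  75.6] [523.9 426.   89.6]
90 19 [514.8 409.8  98.8] [501.5 390.9  92.4] [529.1 430.  104.8]
105 25 [521.8 417.3 113.4] [504.4 394.9 105.1] [541.1 432.6 119. ]
120 20 [525.8 414.  124.1] [512.1 393.7 121. ] [539.4 433.7 129. ]
scene blue (array([ 508.5, -132.6]), array([108.3, 164.7]), 79.5) 2573
red (array([ 508.7, -133.2]), array([12.5, 51. ]), 78.0) [ 507.  -134.9   76.6] 192
mat (array([0., 0.]), array([0., 0.]), 0.0) 0
rack 679 [425.3 323.8  -2.8] [567.  512.4 125.2]
0 4 [536.2 424.9   7.6] [520.6 401.8   5.6] [542.6 464.4   8.3]
15 2 [509.1 398.2  29. ] [484.6 362.9  28.1] [533.6 433.5  29.9]
30 96 [497.1 387.5  37.8] [460.7 333.   30.9] [528.8 433.3  44.7]
45 262 [472.5 376.8  53.1] [425.3 323.8  45. ] [524.4 430.8  60. ]
60 103 [487.5 389.5  64.9] [428.7 325.4  60.1] [526.9 425.3  74.9]
75 55 [514.9 407.4  82.9] [498.  382.5  75.7] [540.1 432.8  89.6]
90 49 [518.2 409.7  97.3] [502.2 388.   91. ] [537.7 433.3 104.6]
105 84 [523.8 413.9 113. ] [505.7 388.4 105.1] [542.1 437.3 120. ]
120 19 [525.5 415.2 122.8] [512.5 394.  120.4] [543.3 437.  125.2]
```

View pics/r.png

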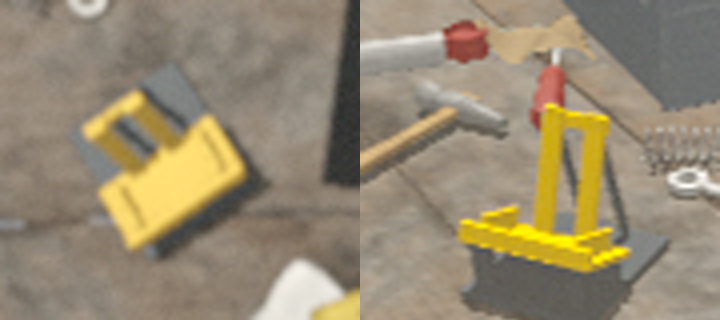

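```bash
cat >> h.py <<'E'
np.set_printoptions(precision=2,suppress=True)
def Rt():
    q=sense()['ee_rot']; return R.from_quat([q[1],q[2],q[3],q[0]])
def rot(y,z):
    y=np.array(y,float);z=np.array(z,float);z/=np.linalg.norm(z);x=np.cross(y,z);x/=np.linalg.norm(x)
    return R.from_matrix(np.c_[x,np.cross(z,x),z])
def yv(deg): a=np.radians(deg); return [np.cos(a),np.sin(a),0]
def to(pos,Rg=None):
    s=sense(); Rc=Rt(); Rg=Rg or Rc
    print('t',s['time_s'],'pos',s['eef_pos'],'rows turn first: rotvec',(Rc.inv()*Rg).as_rotvec(),'then shift',Rg.inv().apply(np.array(pos)-s['eef_pos']),'| shift in present axes',Rc.inv().apply(np.array(pos)-s['eef_pos']))
E
python3 - <<'E'
from h import *
W=np.load('top.npy').reshape(-1,3)
for x,y in [(300,100),(350,50),(400,50),(450,50),(400,0),(420,100)]:
    m=np.hypot(W[:,0]-x,W[:,1]-y)<35; print(x,y,np.nanmax(W[m][:,2]))
W=np.load('scene.npy').reshape(-1,3); m=np.hypot(W[:,0]-390,W[:,1]-50)<110; print(np.nanpercentile(W[m][:,2],[50,95,99.5]))
to([500,-130,230],rot(yv(79.5),[0,0,-1]))
E
```

```text
300 100 179.12432904868206
350 50 176.47871137710695
400 50 175.0563587357849
450 50 152.38944194870874
400 0 173.82886780984995
420 100 150.17333734449244
[ 79.92 168.43 169.93]
t 1.1 pos [231.57 471.18 231.29] rows turn first: rotvec [-0.   -0.   -0.27] then shift [-373.49 -542.19    1.29] | shift in present axes [-506.07 -421.15    1.29]
```

```bash
python3 -m jog '[{"tz":-15,"az":-0.135,"jaw":-1},{"tz":-15,"az":-0.135,"jaw":-1},{"tx":-34,"ty":-49,"jaw":-1},{"tx":-34,"ty":-49,"jaw":-1},{"tx":-34,"ty":-49,"jaw":-1}]' && python3 -m jog '[{"tx":-34,"ty":-49,"jaw":-1},{"tx":-34,"ty":-49,"jaw":-1},{"tx":-34,"ty":-49,"jaw":-1},{"tx":-34,"ty":-49,"jaw":-1},{"tx":-34,"ty":-49,"jaw":-1}]' && python3 -m jog '[{"tx":-34,"ty":-49,"jaw":-1},{"tx":-34,"ty":-49,"jaw":-1},{"tx":-34,"ty":-49,"jaw":-1},{"tz":15,"jaw":-1},{"jaw":-1}]'
cat > hs.py <<'E'
from h import *
import sys
s=sense(); c=capture('wrist'); T=T_wc(c,s); W=cloud(c,T)
cv2.imwrite(f'pics/{sys.argv[1]}.png',c['color'][...,::-1]); np.save('w.npy',W); np.save('wc.npy',c['color']); np.save('wT.npy',T)
print('t',s['time_s'],'q',s['joints'],'pos',s['eef_pos'],'toolx',Rt().as_matrix()[:,0])
for a in sys.argv[2:]:
    q,z=a.split(':'); print(q,[(np.round(d['centre']),round(d['conf'],2),ray(c,T,d['centre'],float(z))[:2]) for d in place_of(q,'wrist')[:3]])
E
cat > seg.py <<'E'
from h import *
def seg(x,y,r,h0,h1,s0,zlo,zhi,v0=0,v1=255):
    W=np.load('w.npy'); hsv=cv2.cvtColor(np.load('wc.npy'),cv2.COLOR_RGB2HSV).astype(int); H,S,V=hsv[...,0],hsv[...,1],hsv[...,2]
    hm=((H>=h0)&(H<=h1)) if h0<h1 else ((H>=h0)|(H<=h1))
    m=hm&(S>=s0)&(V>=v0)&(V<=v1)&(np.hypot(W[...,0]-x,W[...,1]-y)<r)&(W[...,2]>zlo)&(W[...,2]<zhi)
    P=W[m]; return P
def rect(P):
    c,wh,a=cv2.minAreaRect(P[:,:2].astype(np.float32)); return len(P),np.round(c,1),np.round(wh,1),round(a,1),'z',np.percentile(P[:,2],[5,50,95])
E
python3 hs.py w1 cover_grip:76 cover:22 housing:0
python3 - <<'E'
from seg import *
print('red',rect(seg(507,-132,60,172,8,120,60,95)))
print('blue',rect(seg(507,-132,110,100,125,100,50,65)))
E
```

```text
t 1.1 q [ 0.89  0.31  1.5   0.    1.33 -0.22] pos [231.57 471.18 231.29] toolx [-0.9   0.44  0.  ]
cover_grip []
cover []
housing []schema error: expected keys tx, ty, tz, ax, ay, az, jaw
Traceback (most recent call last):
  File "seg.py", line 8, in rect
    c,wh,a=cv2.minAreaRect(P[:,:2].astype(np.float32)); return len(P),np.round(c,1),np.round(wh,1),round(a,1),'z',np.percentile(P[:,2],[5,50,95])
                                                                                                                  ~~~~~~~~~~~~~^^^^^^^^^^^^^^^^^^
IndexError: index -1 is out of bounds for axis 0 with size 0
```

View pics/w1.png

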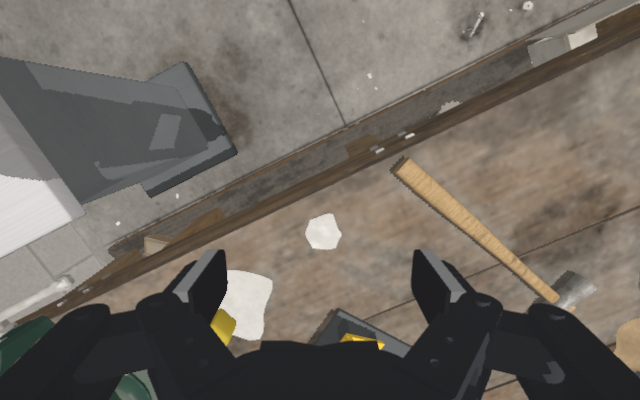

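The arm had not moved: the rows were refused because every key is required. The picture shows the wrist view from the start pose, with the fingers at (205,280) and (430,280) and the rack only just showing at (360,340). Image-up is tool +x, towards the base.

```bash
python3 -m jog '[{"tx":0,"ty":0,"tz":-15,"ax":0,"ay":0,"az":-0.135,"jaw":-1},{"tx":0,"ty":0,"tz":-15,"ax":0,"ay":0,"az":-0.135,"jaw":-1},{"tx":-37,"ty":-49,"tz":0,"ax":0,"ay":0,"az":0,"jaw":-1},{"tx":-37,"ty":-49,"tz":0,"ax":0,"ay":0,"az":0,"jaw":-1},{"tx":-37,"ty":-49,"tz":0,"ax":0,"ay":0,"az":0,"jaw":-1}]' && python3 -m jog '[{"tx":-37,"ty":-49,"tz":0,"ax":0,"ay":0,"az":0,"jaw":-1},{"tx":-37,"ty":-49,"tz":0,"ax":0,"ay":0,"az":0,"jaw":-1},{"tx":-37,"ty":-49,"tz":0,"ax":0,"ay":0,"az":0,"jaw":-1},{"tx":-37,"ty":-49,"tz":0,"ax":0,"ay":0,"az":0,"jaw":-1},{"tx":-37,"ty":-49,"tz":0,"ax":0,"ay":0,"az":0,"jaw":-1}]' && python3 -m jog '[{"tx":-37,"ty":-49,"tz":0,"ax":0,"ay":0,"az":0,"jaw":-1},{"tx":-37,"ty":-49,"tz":0,"ax":0,"ay":0,"az":0,"jaw":-1},{"tx":-37,"ty":-49,"tz":0,"ax":0,"ay":0,"az":0,"jaw":-1},{"tx":0,"ty":0,"tz":0,"ax":0,"ay":0,"az":0,"jaw":-1}]'
python3 hs.py w2 cover_grip:76 cover:22 housing:0
python3 - <<'E'
from seg import *
c=capture('wrist'); print(np.array(c['mount']))
for a in [(507,-132,60,172,8,120,60,95),(507,-132,110,100,125,100,50,65)]:
    P=seg(*a); print(len(P), rect(P) if len(P) else 0)
E
```

```text
time_s: 1.92
eef_pos: [313.8, 304.5, 261.4]
ee_rot: [0.0, 0.093, 0.996, 0.0]
force: [1.8, 0.1, 0.3]
grip_width: 0.998
grip_force: 0.0
time_s: 2.55
eef_pos: [450.2, 29.0, 261.6]
ee_rot: [0.0, 0.093, 0.996, 0.0]
force: [0.9, 1.4, 0.6]
grip_width: 1.003
grip_force: 0.0
time_s: 3.05
eef_pos: [532.0, -137.2, 260.1]
ee_rot: [-0.001, 0.095, 0.995, 0.0]
force: [0.1, 0.4, -0.8]
grip_width: 0.999
grip_force: 0.0
t 3.05 q [-0.47  0.35  1.37 -0.    1.42 -1.85] pos [ 532.01 -137.22  260.08] toolx [-0.98  0.19  0.  ]
cover_grip [(array([320., 157.]), 0.91, array([ 508.52, -131.01])), (array([300., 327.]), 0.83, array([ 708.36, -194.93])), (array([435., 264.]), 0.57, array([654.77, -24.21]))]
cover [(array([301., 304.]), 0.94, array([ 712.01, -196.73])), (array([322., 147.]), 0.84, array([ 504.68, -127.88])), (array([419., 240.]), 0.55, array([647.66, -25.22]))]
housing []
[[   0.      0.96    0.27   68.88]
 [   1.     -0.      0.      0.63]
 [   0.      0.27   -0.96 -141.14]
 [   0.      0.      0.      1.  ]]
613 (613, array([ 507.7, -130.7]), array([12.6, 49.9]), 79.2, 'z', array([77.67, 79.92, 81.4 ]))
6587 (6587, array([ 507.8, -130.8]), array([108. , 146.4]), 79.3, 'z', array([54.2 , 56.19, 57.49]))
```

View pics/w2.png

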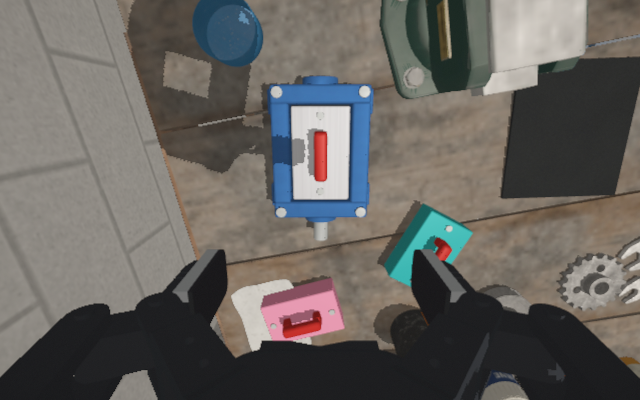

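The wrist view shows the cover in the housing: handle at (320,157), stub at (320,230). The centre comes out at (508,-131) and the yaw at -10.7°.

```bash
python3 - <<'E'
from seg import *
to([508,-131,130],rot(yv(79.3),[0,0,-1]))
P=seg(548,177,150,0,180,0,-10,15,0,60); print('mat',rect(P))
E
```

```text
t 3.3 pos [ 531.17 -132.89  261.69] rows turn first: rotvec [-0.  0.  0.] then shift [ 23.12  -2.44 131.69] | shift in present axes [ 23.17  -2.4  131.68]
mat (15355, array([549.1, 184.8]), array([160.4, 172.7]), 81.3, 'z', array([0.99, 2.32, 3.63]))
```

```bash
python3 -m jog '[{"tx":23,"ty":-2.4,"tz":32,"ax":0,"ay":0,"az":0,"jaw":0.1},{"tx":0,"ty":0,"tz":50,"ax":0,"ay":0,"az":0,"jaw":0.1},{"tx":0,"ty":0,"tz":50,"ax":0,"ay":0,"az":0,"jaw":0.1},{"tx":0,"ty":0,"tz":30,"ax":0,"ay":0,"az":0,"jaw":0.1},{"tx":0,"ty":0,"tz":0,"ax":0,"ay":0,"az":0,"jaw":0.1}]' 60; python3 -c "
from h import *
to([508,-131,62],rot(yv(79.3),[0,0,-1]))"
```

```text
time_s: 3.92
eef_pos: [507.4, -130.8, 98.3]
ee_rot: [-0.002, 0.093, 0.996, 0.001]
force: [-0.1, -0.5, 1.0]
grip_width: 0.451
grip_force: 0.0
t 3.925 pos [ 507.4  -130.84   98.27] rows turn first: rotvec [ 0. -0.  0.] then shift [-0.62 -0.05 36.27] | shift in present axes [-0.74 -0.08 36.26]
```

```bash
python3 -m jog '[{"tx":0,"ty":0,"tz":20,"ax":0,"ay":0,"az":0,"jaw":0.1},{"tx":0,"ty":0,"tz":17,"ax":0,"ay":0,"az":0,"jaw":0.1},{"tx":0,"ty":0,"tz":0,"ax":0,"ay":0,"az":0,"jaw":1},{"tx":0,"ty":0,"tz":0,"ax":0,"ay":0,"az":0,"jaw":1},{"tx":0,"ty":0,"tz":0,"ax":0,"ay":0,"az":0,"jaw":1}]' 60;  python3 -m jog '[{"tx":0,"ty":0,"tz":0,"ax":0,"ay":0,"az":0,"jaw":1},{"tx":0,"ty":0,"tz":0,"ax":0,"ay":0,"az":0,"jaw":1},{"tx":0,"ty":0,"tz":-4,"ax":0,"ay":0,"az":0,"jaw":1},{"tx":0,"ty":0,"tz":-6,"ax":0,"ay":0,"az":0,"jaw":1},{"tx":0,"ty":0,"tz":-10,"ax":0,"ay":0,"az":0,"jaw":1}]'
```

```text
time_s: 4.55
eef_pos: [509.1, -132.0, 63.9]
ee_rot: [0.001, 0.093, 0.996, -0.0]
force: [0.2, 4.6, 6.6]
grip_width: 0.147
grip_force: 62.4
time_s: 5.18
eef_pos: [508.2, -132.1, 82.7]
ee_rot: [-0.0, 0.093, 0.996, 0.0]
force: [0.1, -0.2, -2.1]
grip_width: 0.145
grip_force: 61.0
```

```bash
python3 -m jog '[{"tx":0,"ty":0,"tz":-30,"ax":0,"ay":0,"az":0,"jaw":1},{"tx":0,"ty":0,"tz":-60,"ax":0,"ay":0,"az":0,"jaw":1},{"tx":0,"ty":0,"tz":-60,"ax":0,"ay":0,"az":0,"jaw":1},{"tx":0,"ty":0,"tz":-55,"ax":0,"ay":0,"az":0,"jaw":1},{"tx":0,"ty":0,"tz":0,"ax":0,"ay":0,"az":0,"jaw":1}]';  python3 -c "
from h import *
to([545,178,285],rot(yv(107),[0,0,-1]))"
```

```text
time_s: 5.8
eef_pos: [509.3, -132.6, 291.9]
ee_rot: [0.004, 0.093, 0.996, -0.002]
force: [-0.1, -0.6, -3.2]
grip_width: 0.146
grip_force: 61.1
t 5.8 pos [ 509.31 -132.62  291.93] rows turn first: rotvec [-0.    0.01 -0.48] then shift [-124.95  286.61    6.93] | shift in present axes [ 22.67 311.86   5.94]
```

```bash
python3 -m jog '[{"tx":4,"ty":40,"tz":0,"ax":0,"ay":0,"az":0,"jaw":1},{"tx":4,"ty":57,"tz":0,"ax":0,"ay":0,"az":0,"jaw":1},{"tx":4,"ty":57,"tz":0,"ax":0,"ay":0,"az":0,"jaw":1},{"tx":4,"ty":57,"tz":0,"ax":0,"ay":0,"az":0,"jaw":1},{"tx":4,"ty":57,"tz":0,"ax":0,"ay":0,"az":0,"jaw":1}]'; python3 -m jog '[{"tx":3,"ty":44,"tz":0,"ax":0,"ay":0,"az":0,"jaw":1},{"tx":0,"ty":0,"tz":0,"ax":0,"ay":0,"az":-0.16,"jaw":1},{"tx":0,"ty":0,"tz":0,"ax":0,"ay":0,"az":-0.16,"jaw":1},{"tx":0,"ty":0,"tz":0,"ax":0,"ay":0,"az":-0.16,"jaw":1},{"tx":0,"ty":0,"tz":0,"ax":0,"ay":0,"az":0,"jaw":1}]'
python3 hs.py w3 mat:4 cover:250
python3 -c "
from h import *
to([545,178,60],rot(yv(107),[0,0,-1]))"
```

```text
time_s: 6.42
eef_pos: [538.0, 136.7, 286.2]
ee_rot: [-0.001, 0.093, 0.996, -0.0]
force: [0.3, -0.4, -2.6]
grip_width: 0.152
grip_force: 61.0
time_s: 7.05
eef_pos: [543.3, 178.6, 286.3]
ee_rot: [-0.001, -0.145, 0.989, -0.0]
force: [0.4, 0.4, -3.0]
grip_width: 0.145
grip_force: 61.0
t 7.05 q [ 0.11  0.39  1.25 -0.    1.51 -1.75] pos [543.31 178.63 286.26] toolx [-0.96 -0.29  0.  ]
mat []
cover [(array([321., 223.]), 0.92, array([538.73, 179.15])), (array([161., 204.]), 0.77, array([554.72,  84.57])), (array([ 30., 211.]), 0.6, array([581.48,  10.21]))]
t 7.2 pos [543.53 178.64 286.84] rows turn first: rotvec [ 0.   -0.   -0.01] then shift [ -1.22  -1.04 226.84] | shift in present axes [ -1.43  -1.06 226.84]
```

View pics/w3.png

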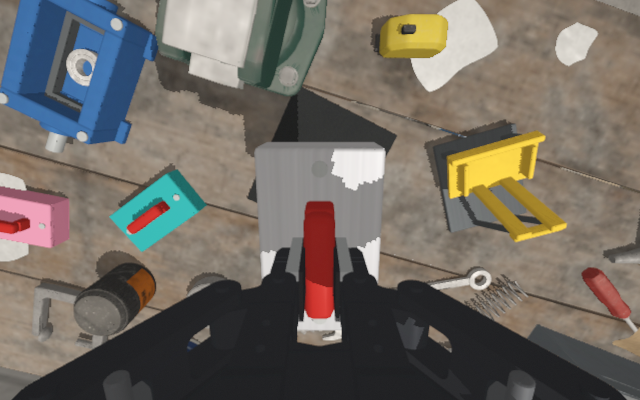

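The cover hangs level in the gripper, with its handle at (320,250), above the mat. The rack is clear at (500,190).

```bash
python3 - <<'E'
from seg import *
P=seg(500,395,110,18,35,140,-5,150)
print(len(P))
for y in [25,29,31,33,35,37]:
    a=np.radians(y); X=(P[:,:2]@[np.cos(a),np.sin(a)]); Y=(P[:,:2]@[-np.sin(a),np.cos(a)])
    lo=P[:,2]<75; hi=P[:,2]>85
    print(y,'x low',np.percentile(X[lo],[1,50,99]),'y low',np.percentile(Y[lo],[1,99]),'y hi',np.percentile(Y[hi],[1,99]), 'hi n',hi.sum(), 'hi x/z',np.polyfit(P[hi,2],X[hi],1))
c=P[P[:,2]<75]; print('low',rect(c)); print('hi',rect(P[P[:,2]>85]))
E
python3 -m jog '[{"tx":-2,"ty":-1,"tz":40,"ax":0,"ay":0,"az":0,"jaw":1},{"tx":-1,"ty":0,"tz":55,"ax":0,"ay":0,"az":0,"jaw":1},{"tx":0,"ty":0,"tz":55,"ax":0,"ay":0,"az":0,"jaw":1},{"tx":0,"ty":0,"tz":50,"ax":0,"ay":0,"az":0,"jaw":1},{"tx":0,"ty":0,"tz":30,"ax":0,"ay":0,"az":0,"jaw":1}]'; python3 -m jog '[{"tx":0,"ty":0,"tz":4,"ax":0,"ay":0,"az":0,"jaw":1},{"tx":0,"ty":0,"tz":0,"ax":0,"ay":0,"az":0,"jaw":1}]'
```

```text
6145
25 x low [560.52 595.99 634.6 ] y low [ 92.06 197.94] y hi [129.49 179.95] hi n 1355 hi x/z [  0.46 596.86]
29 x low [571.97 604.77 642.71] y low [ 51.1  157.92] y hi [ 84.23 134.86] hi n 1355 hi x/z [  0.46 605.58]
31 x low [576.38 608.14 645.8 ] y low [ 30.4 137.7] y hi [ 61.35 111.93] hi n 1355 hi x/z [  0.46 608.83]
33 x low [579.7  610.76 648.4 ] y low [  9.6  117.28] y hi [38.32 88.89] hi n 1355 hi x/z [  0.47 611.35]
35 x low [581.02 612.54 650.06] y low [-11.39  96.64] y hi [15.11 65.73] hi n 1355 hi x/z [  0.47 613.12]
37 x low [580.9  613.72 650.93] y low [-32.55  75.68] y hi [-8.17 42.64] hi n 1355 hi x/z [  0.47 614.14]
low (4569, array([471.3, 405.2]), array([ 75.6, 150.4]), 30.7, 'z', array([31.68, 46.08, 63.52]))
hi (1355, array([521.1, 414.8]), array([26.1, 53.2]), 33.0, 'z', array([ 88.19, 110.89, 122.44]))
time_s: 7.82
eef_pos: [545.7, 178.4, 54.7]
ee_rot: [-0.002, -0.145, 0.989, 0.0]
force: [1.1, 0.7, -3.1]
grip_width: 0.147
grip_force: 61.0
time_s: 8.07
eef_pos: [547.5, 178.7, 54.3]
ee_rot: [0.001, -0.146, 0.989, -0.0]
force: [0.7, -0.1, -1.6]
grip_width: 0.148
grip_force: 61.0
```

```bash
python3 -m jog '[{"tx":0,"ty":0,"tz":5,"ax":0,"ay":0,"az":0,"jaw":1},{"tx":0,"ty":0,"tz":2,"ax":0,"ay":0,"az":0,"jaw":1},{"tx":0,"ty":0,"tz":0,"ax":0,"ay":0,"az":0,"jaw":1}]'; python3 -m jog '[{"tx":0,"ty":0,"tz":1,"ax":0,"ay":0,"az":0,"jaw":1},{"tx":0,"ty":0,"tz":0,"ax":0,"ay":0,"az":0,"jaw":1}]';  python3 -m jog '[{"tx":0,"ty":0,"tz":1,"ax":0,"ay":0,"az":0,"jaw":1},{"tx":0,"ty":0,"tz":0,"ax":0,"ay":0,"az":0,"jaw":1}]'
```

```text
time_s: 8.45
eef_pos: [546.9, 178.6, 46.5]
ee_rot: [0.0, -0.146, 0.989, -0.0]
force: [0.7, -0.6, -2.4]
grip_width: 0.15
grip_force: 61.0
time_s: 8.7
eef_pos: [546.9, 178.8, 45.9]
ee_rot: [0.0, -0.146, 0.989, 0.0]
force: [-2.3, 2.0, 4.7]
grip_width: 0.146
grip_force: 61.9
time_s: 8.95
eef_pos: [546.9, 179.1, 45.7]
ee_rot: [0.0, -0.146, 0.989, 0.0]
force: [-6.9, 1.6, 13.0]
grip_width: 0.146
grip_force: 63.0
```

```bash
python3 -m jog '[{"tx":0,"ty":0,"tz":0,"ax":0,"ay":0,"az":0,"jaw":0.1},{"tx":0,"ty":0,"tz":0,"ax":0,"ay":0,"az":0,"jaw":0.1},{"tx":0,"ty":0,"tz":0,"ax":0,"ay":0,"az":0,"jaw":0.1},{"tx":0,"ty":0,"tz":-30,"ax":0,"ay":0,"az":0,"jaw":0.1},{"tx":0,"ty":0,"tz":-60,"ax":0,"ay":0,"az":0,"jaw":-1}]'; python3 -m jog '[{"tx":-50,"ty":0,"tz":-35,"ax":0,"ay":0,"az":0,"jaw":-1},{"tx":0,"ty":0,"tz":0,"ax":0,"ay":0,"az":0,"jaw":-1},{"tx":0,"ty":0,"tz":0,"ax":0,"ay":0,"az":0,"jaw":-1}]'
python3 hs.py w4 mat:4 cover:4 cover_grip:58 cover_mid:21
python3 - <<'E'
from seg import *
print('red',rect(seg(546,179,60,172,8,120,40,80)))
W=np.load('w.npy'); m=(np.hypot(W[...,0]-546,W[...,1]-179)<75)&(W[...,2]>28)&(W[...,2]<42); print('plate',rect(W[m]))
E
```

```text
time_s: 9.57
eef_pos: [545.7, 178.3, 133.3]
ee_rot: [-0.003, -0.146, 0.989, 0.0]
force: [0.6, 0.8, 0.4]
grip_width: 0.643
grip_force: 0.0
time_s: 9.95
eef_pos: [593.9, 192.9, 167.9]
ee_rot: [-0.001, -0.146, 0.989, 0.0]
force: [0.2, 0.2, -0.7]
grip_width: 0.998
grip_force: 0.0
t 9.95 q [ 0.13  0.58  1.26 -0.    1.3  -1.74] pos [593.85 192.91 167.92] toolx [-0.96 -0.29  0.  ]
mat []
cover [(array([103., 191.]), 0.97, array([663.72, -13.39])), (array([318., 132.]), 0.82, array([545.25, 178.64]))]
cover_grip [(array([ 62., 206.]), 0.93, array([662.74, -11.89])), (array([317., 140.]), 0.79, array([548.21, 178.06]))]
cover_mid [(array([319., 136.]), 0.62, array([547.59, 179.54]))]
red (1047, array([546.6, 179.7]), array([50.7, 13.2]), 16.3, 'z', array([60.05, 62.04, 63.3 ]))
plate (7852, array([546.2, 179.3]), array([103. ,  64.1]), 16.8, 'z', array([35.27, 36.46, 37.68]))
```

View pics/w4.png

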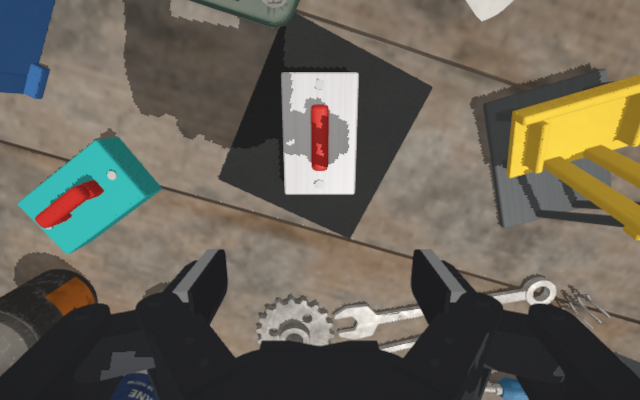

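The cover lies flat and handle up on the mat at (318,133), well inside the mat's edges.

```bash
cat >> h.py <<'E'
def down(yaw,lean):  # tool y across the cover; lean = tilt (deg) of the body towards own +x (yaw dir)
    l=np.radians(lean); x=np.array(yv(yaw)); return rot(yv(yaw+90),-np.sin(l)*x-np.cos(l)*np.array([0,0,1]))
E
python3 -c "
from h import *
to([552.7,181.3,110],down(16.7,30))
print(down(16.7,30).as_matrix())"
```

```text
t 10.2 pos [594.08 192.94 168.61] rows turn first: rotvec [-0.    0.52  0.  ] then shift [ 7.91  0.75 72.25] | shift in present axes [42.89  0.8  58.68]
[[-0.83 -0.29 -0.48]
 [-0.25  0.96 -0.14]
 [ 0.5   0.   -0.87]]
```

```bash
python3 -m jog '[{"tx":43,"ty":1,"tz":0,"ax":0,"ay":0,"az":0,"jaw":-1},{"tx":0,"ty":0,"tz":0,"ax":0,"ay":0.175,"az":0,"jaw":-1},{"tx":0,"ty":0,"tz":0,"ax":0,"ay":0.175,"az":0,"jaw":-1},{"tx":0,"ty":0,"tz":0,"ax":0,"ay":0.175,"az":0,"jaw":-1},{"tx":0,"ty":0,"tz":0,"ax":0,"ay":0,"az":0,"jaw":-1}]' 80
python3 -c "
from h import *
print(sense()['joints'])
to([552.7,181.3,7],down(16.7,30))"
```

```text
time_s: 10.82
eef_pos: [553.4, 181.6, 166.1]
ee_rot: [-0.259, -0.141, 0.955, -0.038]
force: [-0.1, 0.8, -0.2]
grip_width: 1.0
grip_force: 0.0
[ 0.15  0.82  0.95 -0.08  1.9  -1.72]
t 10.825 pos [553.43 181.65 166.13] rows turn first: rotvec [-0.   -0.01  0.  ] then shift [-78.87  -0.12 138.21] | shift in present axes [-79.62  -0.24 137.78]
```

Reached. I'll descend straight down (tx −79, tz 138 in total).

```bash
python3 -m jog '[{"tx":-20,"ty":0,"tz":34.5,"ax":0,"ay":0,"az":0,"jaw":-1},{"tx":-20,"ty":0,"tz":34.5,"ax":0,"ay":0,"az":0,"jaw":-1},{"tx":-20,"ty":0,"tz":34.5,"ax":0,"ay":0,"az":0,"jaw":-1},{"tx":0,"ty":0,"tz":0,"ax":0,"ay":0,"az":0,"jaw":-1}]'
python3 -c "
from h import *
to([552.7,181.3,7],down(16.7,30))"
```

```text
time_s: 11.32
eef_pos: [551.9, 181.4, 48.5]
ee_rot: [-0.258, -0.141, 0.955, -0.038]
force: [-0.3, -0.0, 1.4]
grip_width: 1.001
grip_force: 0.0
t 11.325 pos [551.89 181.41  48.5 ] rows turn first: rotvec [-0. -0.  0.] then shift [-21.39  -0.34  35.57] | shift in present axes [-21.51  -0.37  35.5 ]
```

```bash
python3 -m jog '[{"tx":-10.5,"ty":0,"tz":17.5,"ax":0,"ay":0,"az":0,"jaw":-1},{"tx":-10.5,"ty":0,"tz":17.5,"ax":0,"ay":0,"az":0,"jaw":-1},{"tx":0,"ty":0,"tz":0,"ax":0,"ay":0,"az":0,"jaw":-1}]'; python3 -m jog '[{"tx":0,"ty":0,"tz":0,"ax":0,"ay":0,"az":0,"jaw":0},{"tx":0,"ty":0,"tz":0,"ax":0,"ay":0,"az":0,"jaw":1},{"tx":0,"ty":0,"tz":0,"ax":0,"ay":0,"az":0,"jaw":1},{"tx":0,"ty":0,"tz":0,"ax":0,"ay":0,"az":0,"jaw":1}]' 80
```

```text
time_s: 11.7
eef_pos: [553.1, 181.7, 7.4]
ee_rot: [-0.258, -0.141, 0.955, -0.038]
force: [0.1, -0.3, -0.1]
grip_width: 1.0
grip_force: 0.0
time_s: 12.2
eef_pos: [554.7, 181.9, 9.9]
ee_rot: [-0.255, -0.141, 0.956, -0.038]
force: [4.3, 1.4, 5.5]
grip_width: 0.736
grip_force: 88.4
```

```bash
python3 -m jog '[{"tx":5,"ty":0,"tz":-8.7,"ax":0,"ay":0,"az":0,"jaw":1},{"tx":25,"ty":0,"tz":-43,"ax":0,"ay":0,"az":0,"jaw":1},{"tx":30,"ty":0,"tz":-52,"ax":0,"ay":0,"az":0,"jaw":1},{"tx":30,"ty":0,"tz":-52,"ax":0,"ay":0,"az":0,"jaw":1},{"tx":25,"ty":0,"tz":-43,"ax":0,"ay":0,"az":0,"jaw":1}]'
python3 - <<'E'
from seg import *
P=seg(500,395,110,18,35,140,-5,150); P=P+[0,0,1.8]
from scipy.optimize import minimize
print(len(P),P.min(0),P.max(0))
hi=P[(P[:,2]>75)]
# free plane fit, robust
c=np.median(hi,0)
best=None; rng=np.random.default_rng(0)
for _ in range(3000):
    a,b,d=hi[rng.choice(len(hi),3,False)]; n=np.cross(b-a,d-a); L=np.linalg.norm(n)
    if L<200: continue
    n/=L; k=(abs((hi-a)@n)<1.5).sum()
    if best is None or k>best[0]: best=(k,n,a)
k,n,a=best; I=hi[abs((hi-a)@n)<2]; m=I.mean(0); n=np.linalg.svd(I-m)[2][2]; n*=np.sign(n[2])
print('slat plane n',n,'yaw',np.degrees(np.arctan2(-n[1],-n[0])),'tilt',np.degrees(np.arcsin(n[2])),len(I),len(hi),m)
for y in (30,32,34):
    x=np.array(yv(y)); Y=np.array(yv(y+90)); z=np.array([0,0,1]); s,co=np.sin(.349),np.cos(.349)
    U=s*x+co*z; Z=-co*x+s*z
    u,w,v=P@U,P@Z,P@Y; sl=P[:,2]>80
    print(y,'slat w',np.percentile(w[sl],[5,50,95]),'v',np.percentile(v[sl],[.5,99.5]),'u max',np.percentile(u[sl],99.5))
    w0=np.median(w[sl]); fl=(w>w0+5)&(w<w0+44); h,e=np.histogram(u[fl],bins=np.arange(u[fl].min(),u[fl].max(),2)); print('  floor u hist',list(zip(e.astype(int),h)))
    lo=~sl&(w>w0+6)&(w<w0+55); print('  low v',np.percentile(v[lo],[.3,99.7]),'w-w0 max',np.percentile(w[lo]-w0,99.5))
np.savez('rk',P=P)
E
```

```text
time_s: 12.82
eef_pos: [553.6, 181.8, 241.0]
ee_rot: [-0.256, -0.141, 0.955, -0.038]
force: [-0.2, -0.4, -2.5]
grip_width: 0.735
grip_force: 88.4
12039 [428.01 323.98  -1.27] [544.81 485.83 121.37]
slat plane n [-0.78 -0.52  0.34] yaw 33.58306184351588 tilt 19.880229009184163 1185 1714 [523.5  395.46  95.2 ]
30 slat w [-588.15 -579.72 -578.33] v [ 71.99 109.87] u max 340.95876441575246
  floor u hist [(np.int64(242), np.int64(43)), (np.int64(244), np.int64(880)), (np.int64(246), np.int64(2660)), (np.int64(248), np.int64(255)), (np.int64(250), np.int64(177)), (np.int64(252), np.int64(179)), (np.int64(254), np.int64(184)), (np.int64(256), np.int64(162)), (np.int64(258), np.int64(155)), (np.int64(260), np.int64(200)), (np.int64(262), np.int64(270))]
  low v [ 39.81 136.72] w-w0 max 54.880955170325215
32 slat w [-590.18 -581.95 -580.66] v [49.08 87.2 ] u max 341.71729123464377
  floor u hist [(np.int64(242), np.int64(40)), (np.int64(244), np.int64(150)), (np.int64(246), np.int64(3098)), (np.int64(248), np.int64(446)), (np.int64(250), np.int64(169)), (np.int64(252), np.int64(191)), (np.int64(254), np.int64(181)), (np.int64(256), np.int64(164)), (np.int64(258), np.int64(158)), (np.int64(260), np.int64(174)), (np.int64(262), np.int64(309))]
  low v [ 19.37 114.39] w-w0 max 54.95334746206358
34 slat w [-591.45 -583.42 -582.15] v [25.95 64.45] u max 342.19284214150224
  floor u hist [(np.int64(242), np.int64(42)), (np.int64(244), np.int64(67)), (np.int64(246), np.int64(2141)), (np.int64(248), np.int64(1369)), (np.int64(250), np.int64(164)), (np.int64(252), np.int64(187)), (np.int64(254), np.int64(184)), (np.int64(256), np.int64(156)), (np.int64(258), np.int64(166)), (np.int64(260), np.int64(161)), (np.int64(262), np.int64(320))]
  low v [-1.63 93.44] w-w0 max 54.94567431027097
```

```bash
cat > hand.py <<'E'
from h import *
s=sense(); c=capture('wrist'); M=np.array(c['mount']); W=cloud(c,M)  # tool coords
col=c['color']; hsv=cv2.cvtColor(col,cv2.COLOR_RGB2HSV).astype(int)
red=((hsv[...,0]<8)|(hsv[...,0]>172))&(hsv[...,1]>120)&(np.hypot(W[...,0],W[...,1])<70)&(W[...,2]>-70)&(W[...,2]<30)
print('red',red.sum(),W[red].min(0),W[red].max(0),np.median(W[red],0))
m=(np.abs(W[...,1])<36)&(W[...,2]>-60)&(W[...,2]<60)&(hsv[...,1]<60)&(hsv[...,2]>70)&(W[...,0]>-80)&(W[...,0]<110)
P=W[m]; best=(0,)
rng=np.random.default_rng(0)
for _ in range(3000):
    a,b,d=P[rng.choice(len(P),3,False)]; n=np.cross(b-a,d-a); L=np.linalg.norm(n)
    if L<200: continue
    n/=L
    if abs(n[2])<.5: continue
    k=(abs((P-a)@n)<1.2).sum()
    if k>best[0]: best=(k,n,a)
k,n,a=best; I=P[abs((P-a)@n)<1.5]; mm=I.mean(0); n=np.linalg.svd(I-mm)[2][2]; n*=-np.sign(n[2])
print('plate n (tool)',n,'lean deg',np.degrees(np.arctan2(n[0],-n[2])),len(I),len(P))
# cover axes in tool frame: Z=n, X=-(tool x-ish)
X=np.cross([0,1,0],n); X*=-np.sign(X[0]); X/=np.linalg.norm(X)
print('plate along X range',np.percentile(I@X,[.2,99.8]),'Y',np.percentile(I[:,1],[.5,99.5]),'along n',np.median(I@n))
print('red along X',np.percentile(W[red]@X,[1,99]),'n',np.percentile(W[red]@n,[5,50,95]))
cv2.imwrite('pics/hand_%d.png'%int(s['time_s']*10),col[...,::-1]); print('hand_%d'%int(s['time_s']*10))
E
python3 hand.py
python3 -c "
from h import *
print(sense()['joints']); to(sense()['eef_pos'],down(33,-40))"
```

```text
[ 0.15  0.76  0.83 -0.08  2.06 -1.73]
t 12.875 pos [554.63 181.98 247.39] rows turn first: rotvec [-0.03 -1.2  -0.3 ] then shift [0. 0. 0.] | shift in present axes [0. 0. 0.]bash:  1050 Killed                     python3 hand.py
```

```bash
sed -i 's/np.linalg.svd(I-mm)/np.linalg.svd(I-mm,full_matrices=False)/' hand.py; python3 hand.py
```

```text
red 5511 [  4.94 -64.18 -68.3 ] [ 54.22   7.44 -26.71] [ 30.85   0.65 -42.47]
plate n (tool) [ 0.5  -0.   -0.87] lean deg 29.99234948943271 26568 28028
plate along X range [-59.27  37.07] Y [-30.83  31.77] along n 26.697847246204283
red along X [-31.9   17.03] n [49.94 52.26 53.49]
hand_128
```

```bash
cat >> h.py <<'E'
_x=np.array(yv(33));_z=np.array([0,0,1.]);U=.342*_x+.9397*_z;Z=-.9397*_x+.342*_z;V=np.array(yv(123))
SEAT=np.array([497.1,398.6,87.8])
def rk(u,w,v=0): return SEAT+(7.4+u)*U+(-11.2+w)*Z+v*V
E
python3 -m jog '[{"tx":0,"ty":0,"tz":-10,"ax":-0.004,"ay":-0.17,"az":-0.043,"jaw":1},{"tx":0,"ty":0,"tz":-10,"ax":-0.004,"ay":-0.17,"az":-0.043,"jaw":1},{"tx":0,"ty":0,"tz":-10,"ax":-0.004,"ay":-0.17,"az":-0.043,"jaw":1},{"tx":0,"ty":0,"tz":0,"ax":-0.004,"ay":-0.17,"az":-0.043,"jaw":1},{"tx":0,"ty":0,"tz":0,"ax":-0.004,"ay":-0.17,"az":-0.043,"jaw":1}]'; python3 -m jog '[{"tx":0,"ty":0,"tz":0,"ax":-0.004,"ay":-0.17,"az":-0.043,"jaw":1},{"tx":0,"ty":0,"tz":0,"ax":-0.004,"ay":-0.17,"az":-0.043,"jaw":1},{"tx":0,"ty":0,"tz":0,"ax":0,"ay":0,"az":0,"jaw":1}]'
python3 -c "
from h import *
print(sense()['joints'],rk(0,0)); to(rk(110,6),down(33,-40))"
```

```text
time_s: 13.55
eef_pos: [563.1, 184.5, 265.5]
ee_rot: [0.157, -0.241, 0.956, 0.06]
force: [1.0, 0.6, -3.1]
grip_width: 0.736
grip_force: 88.5
time_s: 13.92
eef_pos: [561.7, 183.9, 263.7]
ee_rot: [0.313, -0.267, 0.906, 0.097]
force: [0.9, -0.1, -1.4]
grip_width: 0.736
grip_force: 88.6
[-0.05  0.15  1.77  0.57  0.74 -2.52] [508.05 405.71  90.92]
t 13.925 pos [561.7  183.92 263.66] rows turn first: rotvec [ 0.01 -0.03 -0.01] then shift [-39.3  215.24 120.85] | shift in present axes [-41.73 214.58 121.19]
```

```bash
python3 -m jog '[{"tx":0,"ty":35,"tz":0,"ax":0.01,"ay":-0.03,"az":-0.01,"jaw":1},{"tx":-8,"ty":50,"tz":20,"ax":0,"ay":0,"az":0,"jaw":1},{"tx":-12,"ty":50,"tz":30,"ax":0,"ay":0,"az":0,"jaw":1},{"tx":-12,"ty":50,"tz":35,"ax":0,"ay":0,"az":0,"jaw":1},{"tx":-8,"ty":30,"tz":35,"ax":0,"ay":0,"az":0,"jaw":1}]';python3 -m jog '[{"tx":0,"ty":0,"tz":0,"ax":0,"ay":0,"az":0,"jaw":1},{"tx":0,"ty":0,"tz":0,"ax":0,"ay":0,"az":0,"jaw":1}]'
python3 -c "
from h import *
print(sense()['joints']); to(rk(110,6),down(33,-40));to(rk(40,6),down(33,-40))"; python3 hand.py
```

```text
time_s: 14.55
eef_pos: [536.7, 426.7, 198.8]
ee_rot: [0.331, -0.27, 0.899, 0.095]
force: [0.8, -0.5, -2.1]
grip_width: 0.736
grip_force: 88.9
time_s: 14.8
eef_pos: [537.5, 423.4, 199.3]
ee_rot: [0.331, -0.269, 0.899, 0.094]
force: [0.2, -0.2, -2.7]
grip_width: 0.732
grip_force: 89.6
[ 0.47  0.39  1.64  0.15  0.41 -1.8 ]
t 14.8 pos [537.46 423.38 199.33] rows turn first: rotvec [-0.    0.    0.01] then shift [3.69 1.2  0.8 ] | shift in present axes [3.68 1.23 0.78]
t 14.8 pos [537.46 423.38 199.33] rows turn first: rotvec [-0.    0.    0.01] then shift [64.31  1.2  35.8 ] | shift in present axes [64.47  1.88 35.48]
red 5501 [ -0.74  -6.32 -54.28] [ 56.06   7.36 -26.6 ] [ 32.45   0.57 -42.25]
plate n (tool) [ 0.5   0.   -0.87] lean deg 29.973040977999347 26535 28088
plate along X range [-61.03  35.59] Y [-30.87  31.7 ] along n 27.32129325043672
red along X [-33.49  15.23] n [50.53 52.9  54.08]
hand_148
```

```bash
sed -i 's/(7.4+u)/(9+u)/; s/(-11.2+w)/(-10.8+w)/' h.py; python3 -m jog '[{"tx":17,"ty":0.5,"tz":9,"ax":0,"ay":0,"az":0.01,"jaw":1},{"tx":17,"ty":0.5,"tz":9,"ax":0,"ay":0,"az":0,"jaw":1},{"tx":17,"ty":0,"tz":9,"ax":0,"ay":0,"az":0,"jaw":1},{"tx":17,"ty":0,"tz":9,"ax":0,"ay":0,"az":0,"jaw":1},{"tx":0,"ty":0,"tz":0,"ax":0,"ay":0,"az":0,"jaw":1}]' 110
python3 -c "
from h import *
to(rk(22,5),down(33,-40))"; python3 hand.py
```

```text
time_s: 15.48
eef_pos: [512.8, 407.4, 127.6]
ee_rot: [0.33, -0.264, 0.901, 0.096]
force: [0.9, -0.1, -1.9]
grip_width: 0.731
grip_force: 122.3
t 15.475 pos [512.84 407.35 127.55] rows turn first: rotvec [-0.01  0.   -0.  ] then shift [9.57 1.23 8.43] | shift in present axes [9.61 1.24 8.38]
red 5504 [ -0.85 -62.47 -54.64] [ 56.14   7.38 -26.36] [ 32.36   0.56 -42.05]
plate n (tool) [ 0.5  -0.   -0.87] lean deg 29.979680822774387 26520 28033
plate along X range [-61.23  35.57] Y [-30.9  31.6] along n 27.17601459566241
red along X [-33.59  15.21] n [50.38 52.73 53.94]
hand_154
```

```bash
python3 - <<'E'
from h import *
c,W=look('scene'); cv2.imwrite('pics/s2.png',cv2.resize(c['color'][90:240,170:330,::-1],None,fx=4,fy=4,interpolation=cv2.INTER_CUBIC))
import glob; f=sorted(glob.glob('pics/hand_*.png'),key=lambda p:int(p[10:-4]))[-1]; cv2.imwrite('pics/hnow.png',cv2.imread(f))
E
```

```text
(no output)
```

View pics/hnow.png

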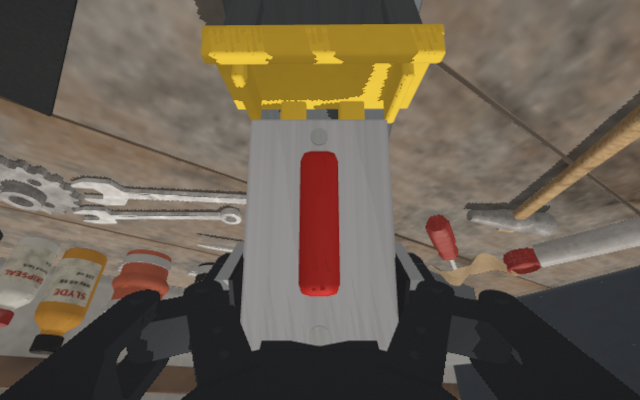

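The cover is lined up over the bay: its lower edge is at row 120 (columns 250–390, centre 320), the slats centre on column 323 and the rack front spans 202–445. Next I measure floor, slats and cover relative to each other in this view.

```bash
python3 - <<'E'
from h import *
c=capture('wrist'); W=cloud(c,np.array(c['mount'])); hsv=cv2.cvtColor(c['color'],cv2.COLOR_RGB2HSV).astype(int)
n=np.array([.5,0,-.866]); X=-np.array([.866,0,.5])
m=(hsv[...,0]>18)&(hsv[...,0]<35)&(hsv[...,1]>140)&(np.abs(W[...,1])<70); P=W[m]; u,w,v=P@X+61.1,P@n-27.2+34,P[:,1]
print(len(P))
f=(w>2)&(w<42)&(abs(v)<36)&(u<0); h,e=np.histogram(u[f],np.arange(-60,0,2)); print([(int(a),int(b)) for a,b in zip(e,h) if b>20])
k=f&(abs(u-np.median(u[f]))<3); print('floor u',np.median(u[k]),'slope',np.polyfit(w[k],u[k],1),'v-slope',np.polyfit(v[k],u[k],1))
rows=np.argwhere(m)
s=(hsv[...,0]>18)&(hsv[...,0]<35)&(hsv[...,1]>140); 
for r in range(98,120,4): 
    q=s[r,:]; cc=np.flatnonzero(q); cc=cc[(cc>210)&(cc<440)]; print(r,[(int(a[0]),int(a[-1]),np.round([W[r,a[0]]@X+61,W[r,a[0]]@n+6.8,W[r,a[0],1],W[r,a[-1],1]],1)) for a in np.split(cc,np.flatnonzero(np.diff(cc)>3)+1) if len(a)>3])
print('lip/front w max',np.percentile(w[(abs(v)<30)],99),'all v',np.percentile(v,[.5,99.5]))
E
```

```text
19399
[(-40, 104), (-38, 3900), (-36, 49), (-34, 48), (-32, 53), (-30, 68), (-28, 239), (-26, 65), (-24, 100), (-22, 59)]
floor u -37.206954997633154 slope [  0.01 -37.38] v-slope [ -0.   -37.19]
98 [(235, 409, array([-37.5,  -7.6, -51.5,  56.4]))]
102 [(236, 407, array([-37.4, -11.9, -52. ,  56.7]))]
106 [(247, 260, array([-21.5,   9.7, -39.3, -34.7])), (280, 305, array([-32.1,  -7.8, -23.4,  -8. ])), (338, 363, array([-31.3,  -6.5,  12.3,  27.6])), (384, 398, array([-27.9,  -0.9,  39.2,  61.9]))]
110 [(248, 260, array([-22.1,   4.5, -39.9, -34.9])), (280, 305, array([-28.9,  -7.1, -23.2,  -7.9])), (338, 363, array([-28.5,  -6.4,  12.3,  27.5])), (384, 396, array([-25.9,  -1.9,  39.3,  61.2]))]
114 [(250, 260, array([-21.4,   1.3, -39.4, -44.3])), (280, 305, array([-25.9,  -6.6, -23.1,  -7.9])), (338, 364, array([-26.5,  -7.6,  12.3,  34.8])), (384, 394, array([-23.8,  -2.9,  39.4,  60.2]))]
118 [(252, 258, array([-21.3,  -3.2, -39.2, -35.9])), (280, 305, array([-23.3,  -6.7, -23. ,  -7.9])), (338, 364, array([-23.7,  -7.5,  12.3,  28.1])), (386, 392, array([-21.8,  -4.1,  40.7,  57.3]))]
lip/front w max 49.14292384664641 all v [-51.57  56.03]
```

```bash
python3 -m jog '[{"tx":8.7,"ty":1.9,"tz":5,"ax":0,"ay":0,"az":0,"jaw":1},{"tx":8.7,"ty":0,"tz":5,"ax":0,"ay":0,"az":0,"jaw":1},{"tx":8.7,"ty":0,"tz":5,"ax":0,"ay":0,"az":0,"jaw":1},{"tx":0,"ty":0,"tz":0,"ax":0,"ay":0,"az":0,"jaw":1},{"tx":0,"ty":0,"tz":0,"ax":0,"ay":0,"az":0,"jaw":1}]'; python3 -m jog '[{"tx":1.7,"ty":0,"tz":1,"ax":0,"ay":0,"az":0,"jaw":1},{"tx":0,"ty":0,"tz":0,"ax":0,"ay":0,"az":0,"jaw":1}]'; python3 -m jog '[{"tx":1.7,"ty":0,"tz":1,"ax":0,"ay":0,"az":0,"jaw":1},{"tx":0,"ty":0,"tz":0,"ax":0,"ay":0,"az":0,"jaw":1}]'
python3 -c "
from h import *
to(rk(0,0),down(33,-40))"
```

```text
time_s: 16.25
eef_pos: [503.6, 404.5, 99.9]
ee_rot: [0.332, -0.265, 0.9, 0.096]
force: [0.2, 0.1, -2.3]
grip_width: 0.728
grip_force: 122.3
time_s: 16.5
eef_pos: [502.7, 404.0, 97.7]
ee_rot: [0.331, -0.265, 0.9, 0.096]
force: [0.4, -0.6, -3.1]
grip_width: 0.728
grip_force: 122.3
time_s: 16.75
eef_pos: [502.2, 403.6, 95.6]
ee_rot: [0.331, -0.265, 0.901, 0.096]
force: [-0.2, 0.1, -2.9]
grip_width: 0.731
grip_force: 122.3
t 16.75 pos [502.16 403.61  95.64] rows turn first: rotvec [-0.    0.01 -0.  ] then shift [-2.81 -1.45  6.38] | shift in present axes [-2.78 -1.41  6.4 ]
```

```bash
python3 -m jog '[{"tx":-2.5,"ty":0,"tz":4.3,"ax":0,"ay":0,"az":0,"jaw":1},{"tx":0,"ty":0,"tz":0,"ax":0,"ay":0,"az":0,"jaw":1}]'; for i in 1; do python3 -m jog '[{"tx":0.9,"ty":0,"tz":0.5,"ax":0,"ay":0,"az":0,"jaw":1},{"tx":0,"ty":0,"tz":0,"ax":0,"ay":0,"az":0,"jaw":1}]'; done;  python3 -m jog '[{"tx":0.9,"ty":0,"tz":0.5,"ax":0,"ay":0,"az":0,"jaw":1},{"tx":0,"ty":0,"tz":0,"ax":0,"ay":0,"az":0,"jaw":1}]'
```

```text
time_s: 17.0
eef_pos: [506.5, 406.3, 94.1]
ee_rot: [0.331, -0.265, 0.9, 0.096]
force: [0.9, -1.4, -2.5]
grip_width: 0.732
grip_force: 122.3
time_s: 17.25
eef_pos: [506.2, 406.2, 93.7]
ee_rot: [0.332, -0.265, 0.9, 0.096]
force: [0.6, 1.9, 0.8]
grip_width: 0.729
grip_force: 122.7
time_s: 17.5
eef_pos: [506.3, 406.2, 93.7]
ee_rot: [0.333, -0.265, 0.9, 0.096]
force: [-0.8, 1.0, 6.7]
grip_width: 0.732
grip_force: 123.2
```

```bash
python3 -m jog '[{"tx":-0.5,"ty":0,"tz":0.9,"ax":0,"ay":0,"az":0,"jaw":1},{"tx":0,"ty":0,"tz":0,"ax":0,"ay":0,"az":0,"jaw":1}]'; python3 -m jog '[{"tx":-0.5,"ty":0,"tz":0.9,"ax":0,"ay":0,"az":0,"jaw":1},{"tx":0,"ty":0,"tz":0,"ax":0,"ay":0,"az":0,"jaw":1}]'
python3 hand.py >/dev/null; python3 - <<'E'
from h import *
c=capture('wrist'); W=cloud(c,np.array(c['mount'])); hsv=cv2.cvtColor(c['color'],cv2.COLOR_RGB2HSV).astype(int)
n=np.array([.5,0,-.866]); X=-np.array([.866,0,.5])
m=(hsv[...,0]>18)&(hsv[...,0]<35)&(hsv[...,1]>140)&(np.abs(W[...,1])<70); P=W[m]; u,w,v=P@X+61.1,P@n-27.2+34,P[:,1]
f=(w<46)&(w>34)&(abs(v)<30)&(u<8); print('floor u',np.percentile(u[f],[5,50,95]),f.sum(),'lip w',np.percentile(w[abs(v)<30],99))
E
python3 -c "
from h import *
to(rk(0,0),down(33,-40))"
```

```text
time_s: 17.75
eef_pos: [507.1, 406.7, 93.4]
ee_rot: [0.333, -0.265, 0.9, 0.096]
force: [-2.1, -0.4, 7.7]
grip_width: 0.731
grip_force: 123.7
time_s: 18.0
eef_pos: [507.5, 407.0, 93.1]
ee_rot: [0.332, -0.265, 0.9, 0.096]
force: [-7.4, -5.8, 14.1]
grip_width: 0.73
grip_force: 124.9
floor u [1.5  1.89 2.51] 17 lip w 55.94075126985644
t 18.1 pos [507.56 407.03  93.14] rows turn first: rotvec [-0.    0.01 -0.  ] then shift [ 0.48 -1.38  0.35] | shift in present axes [ 0.48 -1.38  0.35]
```

```bash
python3 -m jog '[{"tx":0,"ty":0,"tz":0,"ax":0,"ay":0,"az":0,"jaw":1},{"tx":0,"ty":0,"tz":0,"ax":0,"ay":0,"az":0,"jaw":-1},{"tx":0,"ty":0,"tz":0,"ax":0,"ay":0,"az":0,"jaw":-1},{"tx":0,"ty":0,"tz":0,"ax":0,"ay":0,"az":0,"jaw":-1},{"tx":0,"ty":0,"tz":0,"ax":0,"ay":0,"az":0,"jaw":-1}]' 30; python3 hand.py; python3 -c "
from h import *
print(sense()['force'],sense()['grip_width'])"
```

```text
time_s: 18.73
eef_pos: [507.2, 406.8, 91.3]
ee_rot: [0.331, -0.265, 0.9, 0.096]
force: [0.2, -0.0, -1.5]
grip_width: 1.001
grip_force: 0.0
red 5634 [ -3.09 -65.06 -60.32] [ 54.54  56.48 -18.52] [ 30.96   0.23 -43.42]
plate n (tool) [ 0.49 -0.   -0.87] lean deg 29.578297991918838 26069 26898
plate along X range [-56.95  37.22] Y [-31.09  31.51] along n 27.608039062932463
red along X [-31.96  17.14] n [50.82 53.15 54.38]
hand_187
[-0.82  0.26  0.16] 1.0051693066422749
```

```bash
python3 -m jog '[{"tx":0,"ty":0,"tz":-15,"ax":0,"ay":0,"az":0,"jaw":-1},{"tx":0,"ty":0,"tz":-35,"ax":0,"ay":0,"az":0,"jaw":-1},{"tx":0,"ty":0,"tz":-50,"ax":0,"ay":0,"az":0,"jaw":-1},{"tx":0,"ty":0,"tz":-40,"ax":0,"ay":0,"az":0,"jaw":-1},{"tx":0,"ty":0,"tz":0,"ax":0,"ay":0,"az":0,"jaw":-1}]'
python3 - <<'E'
from h import *
c,W=look('wrist'); a=c['color'][...,::-1]
d,_=look('scene'); b=cv2.resize(d['color'][110:235,180:330,::-1],(400,333))
im=np.zeros((400,800,3),np.uint8); im[:,:400]=a[:,120:520]; im[:333,400:]=b; cv2.imwrite('pics/end.png',im)
p=place_of('cover_mid','wrist')[:2]; print(p)
E
```

```text
time_s: 19.4
eef_pos: [430.7, 358.0, 200.6]
ee_rot: [0.333, -0.265, 0.9, 0.096]
force: [0.3, 1.0, 0.3]
grip_width: 1.001
grip_force: 0.0
[{'centre': [316.0, 160.4], 'conf': 0.58}]
```

View pics/end.png

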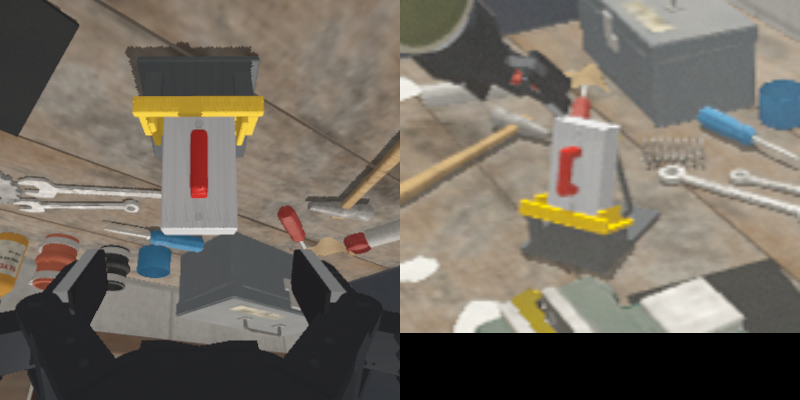

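The cover stands in the rack against the slats, handle outward (left half, (198,165)), and the gripper is clear of it.

```bash
python3 -c "
from rig import *
print(finish_job())"
```

```text
the job is handed in; nothing more can be done
None
```

The cover was lifted out of the housing, laid flat on the mat and let go. It was then re-gripped by its long sides and set down in the rack, handle facing outward, and the job was handed in at about 19.5 s (no verdict was returned).

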